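# Make up two soil-sampling kits

## Robot

A 6-joint arm with a two-finger parallel gripper is mounted at the origin on the work surface. World frame = base frame: x ahead of the robot, y to its left, z up, the work surface at z = 0. Lengths are in m, angles in rad, forces in N, time in s.
With the tool pointing down it reaches from about 0.25 to 0.725 m from the base axis. Payload 4 kg.
Tool frame: the origin (TCP) lies midway between the tips of the shut fingers; the grasp point (between the pads) lies grip_point_offset behind it (grip_point_offset is the distance from the TCP to the grasp point, in m); z points along the fingers, y is the line along which they close (so a half turn about z gives the same grasp; the last joint's range is limited). The gripper opens to 85 mm and grips with 20 to 120 N. Pads are 22 mm wide; open, the fingers measure 114 mm over their backs; the gripper's body (76 mm by 85 mm) begins 54 mm behind the grasp point. The pads swing forward as they close: fully open they stand 13 mm farther back than shut.
Start: joints at [1.159, 0.241, 0.005, 1.335, 0, 1.571], TCP at [0.2, 0.458, 0.231] pointing down, gripper open.
Joint ranges: [-2.72, 2.72], [-1.05, 1.87], [-1.09, 1.28], [-1.99, 2.15], [-1.42, 1.44], [-3.14, 3.14]. Speed limits (rad/s): [2.79, 2.79, 3.14, 3.14, 3.14, 3.14].

## Interface

Orientations are given as a unit quaternion [x, y, z, w].
In Python, from workcell import * gives the robot as it stands. The module is installed in compiled form; this text tells all that it offers.
- The arm moves only by the tool arm_command, never from a script. Its arguments are lists of equal length, an entry for each row: "slide": the shift along the tool's x, y, z in cm, a list of three; "spin": the turn about the tool's z in degrees. A call has exactly 5 rows; each row is the pose to reach, as a shift and turn from the pose commanded when the call began, along the tool's axes at that moment; what a row does not reach only later rows make up. A row lasts 1/8 s, in which the tool goes at most 62.5 mm and 10.7 degrees, less where a joint would pass 70% of its speed; a pose out of reach is approached as far as the arm can. A call with a gripper value outside its range is refused whole. "jaw" is the finger opening in cm, from 0 to 8.54, set as the call begins (left out, the last holds). The fingers move at their own pace and stop on an object; the grip force is fixed at half the most. Time passes only in rows, so rows that repeat a pose let the fingers close, or fill a call up. It gives the time, the measured TCP pose, the force, the opening and the grip force at its end, in the units of the state.
- get_obs(): the state, without advancing time (a new reading comes with each control period).
- camera(name): name is "scene" or "top" or "wrist"; returns a dict with "pixels" (400x640x3 uint8, red, green, blue), "range_z" (400x640 float32, m along the optical axis (not along the pixel's ray), 0 where there is no reading), "intrinsics" (3x3 intrinsics, pixels), "k1" (the pictures are not rectified: a ray, as slopes to the right and down, at radius r is drawn at 1 + k1 r^2 times it, then the intrinsics apply), "rvec" (rotation vector, rad) and "tvec" (3), from world to camera coordinates, as OpenCV has them. Camera axes: x right, y down, z forward; pixel columns grow to the right and rows downward; lengths in m; the calibration is good to about 2 mm. A picture is of the moment at which its call begins.
- job_done(): hands the job in; it is judged then, once.
Trained networks look in a picture, given as the dict that the camera call returned (one of the last four; its "shot" number tells which), for a name from the list of things; names that differ only in an ending like _2 or _b are one class to them, and where a whole thing is asked for, a point or a joint stands for the part that bears it (a point fixed in the world has none). Each returns a list of dicts, best first, with "confidence" (0 to 1); they miss things now and then, are a little off and sometimes report something else, mostly with a low value. They report only what shows in the picture. A call takes as long as a camera call. They do not tell look-alikes from the thing itself.
- recognise(picture, thing): "centre" ([column, row] in pixels, amid what is visible of it).
- landmark_of(picture, thing): "centre" ([column, row] in pixels: a listed point, or the origin of a listed thing).
The state is a dict: "clock": time; "joint_pos": joint angles; "joint_vel": joint speeds; "tau": joint torques, N m; "eef_pos": TCP position; "tool_rot": TCP orientation; "ft_force": force on the tool from outside, world axes, zero at the start; "ft_torque": the same for the moment, N m; "grip_width": finger opening in m; "grasp_force": force on a finger pad.
Only numpy, scipy, OpenCV 4.12 (cv2) and the standard library are available. Lean on these libraries where they do the work, as an engineer would, in place of code of your own. Each camera call takes 0.05 s, during which the arm holds its last target. There are 200 camera calls.

## Task

Make up two soil-sampling kits from the stock on the bench: in the square tray the tall tube and the wide jar, one in each compartment; in the oblong tray the carton in the middle compartment, with the steel ring in one end compartment and the small vial in the other. Stand each thing as it stands now, upright and flat on the floor of its compartment, let nothing fall over, and leave the flask, the beaker and the mortar standing where they are.

Things in the scene. Friction and masses are not known exactly. Their poses are not given: they have to be found in the camera images.
- square_tray: Square grey plastic kit tray, fixed, 170 x 170 mm outside, 30 mm high; floor 5 mm, outer walls 5 mm thick. One 4 mm divider (30 mm high) along y through the centre makes two equal compartments, 78 mm in x by 160 mm in y, centred at x = +41 and -41 mm. Origin: centre of the underside, on the bench; z up, x across the divider.
- oblong_tray: Oblong grey plastic kit tray, fixed, 244 (x) x 130 mm (y) outside, 30 mm high; floor 5 mm, outer walls 5 mm thick. Two 4 mm dividers (30 mm high) along y at x = +43 and -43 mm make three compartments, 120 mm in y: the middle 82 mm in x, the ends 72 mm in x, centred at x = +81 and -81 mm. Origin: centre of the underside, on the bench; z up, x along the length.
- tall_tube: Tall slim white plastic sample tube with a blue screw cap, standing: body 29 mm diameter, 104 mm high, cap 33 mm diameter above it, 118 mm in all, about 40 g. Origin: centre of the underside, z up.
- small_vial: Small white plastic vial with a blue cap, standing: 26 mm diameter throughout, 56 mm high, about 25 g. Origin: centre of the underside, z up.
- wide_jar: Wide squat white plastic jar with a blue cap, standing: 56 mm diameter throughout, 62 mm high, about 70 g. Origin: centre of the underside, z up.
- core_ring: Bare steel soil-core ring (short tube open at both ends) standing on end: 53 mm outer, 47 mm inner diameter, 50 mm high, about 120 g. Origin: centre of the underside, z up.
- carton: Small closed brown cardboard carton lying flat: 60 mm (x) by 40 mm (y), 32 mm high, about 60 g. Origin: centre of the underside, z up.
- flask: Bystander: conical glass flask, standing loose among the stock: 62 mm diameter at the base, neck 25 mm, lip 32 mm, 105 mm high. Origin: centre of the underside, z up.
- beaker: Bystander: open glass beaker, loose among the stock: 52 mm diameter, 70 mm high. Origin: centre of the underside, z up.
- mortar: Bystander: white porcelain mortar (bowl), loose among the stock: 68 mm diameter, 42 mm high. Origin: centre of the underside, z up. Other equipment (pump, rack, bottles, tubes) is fixed, up to 200 mm high, at least 0.5 m to either side of the robot or beyond x = 0.8 m.
Mind the look-alikes: they are no part of the job. Of the things that look like the carton, take the one that is farthest to the robot's right at the start.

How it is judged:
By the outcome, as a careful person would: the job done as asked, in the order asked, and still so for the second after the job is handed in, with the robot touching nothing.
It also fails if it takes over 128 s, if anything falls off the work surface, if the arm or the gripper's body presses on something with over 40 N, if the wrist force passes 120 N, or if a joint passes its speed limit or range.

## Working session

There is one attempt and no reset: what is moved stays moved. The work goes in short steps, Python scripts to look and compute and a tool call to move; the robot and the scene stay as the last step left them, time stands still between calls to the robot, and variables do not carry over. Pictures are saved under pics/ and viewed, at most 14 in all, crops included, and the job is handed in when it is done.

Besides the shell and the picture viewer there is one more tool, called as name(argument=value, ...), one argument or row to a line, values as JSON. arm_command: Moves the arm, as the interface text tells. Its arguments: {"type":"object","properties":{"slide":{"type":"array","items":{"type":"array","items":{"type":"number"}}},"spin":{"type":"array","items":{"type":"number"}},"jaw":{"type":"number"}},"required":["slide","spin"]}

```bash
mkdir -p pics; python3 - <<'E'
from workcell import *
import cv2
o=get_obs(); print({k:(v if not hasattr(v,'round') else v) for k,v in o.items()})
for n in ("scene","top","wrist"):
    c=camera(n); cv2.imwrite(f"pics/{n}0.png",c["pixels"][:,:,::-1]); print(n,c["intrinsics"],c["k1"],c["rvec"],c["tvec"])
try: print(grip_point_offset)
except Exception as e: print(e)
E
```

```text
{'clock': 0.0, 'joint_pos': array([1.15897988e+00, 2.41421825e-01, 3.72028216e-03, 1.33519589e+00,
       1.10949289e-05, 1.57081488e+00]), 'joint_vel': array([-0.0009347 ,  0.00086234,  0.00022057,  0.00069106,  0.00124483,
        0.00111664]), 'tau': array([-1.10687397e-03, -3.72319150e+01,  2.52406508e+01,  1.70994300e-02,
        1.55813755e-04, -5.75612859e-06]), 'eef_pos': array([0.1998809 , 0.45761908, 0.23040703]), 'tool_rot': array([ 2.04465256e-01,  9.78873258e-01, -1.02722634e-03, -2.20212423e-04]), 'ft_force': array([ 0.17892572, -0.63435328, -0.49969121]), 'ft_torque': array([ 0.03223358,  0.01034184, -0.00403343]), 'grasp_force': 0.0, 'grip_width': 0.08544996931000293}
scene [[469.1890292    0.         327.32537231]
 [  0.         469.1890292  193.32228554]
 [  0.           0.           1.        ]] -0.028338980505296905 [ 1.71310344  1.50269167 -0.82810809] [-0.04652445 -0.22845767  1.44834226]
top [[362.91143301   0.         322.78392132]
 [  0.         362.91143301 202.04855733]
 [  0.           0.           1.        ]] -0.053173735509071195 [ 2.17388286 -2.13472261  0.16073184] [-0.00136269  0.49206229  0.93657049]
wrist [[300.01842796   0.         326.59759064]
 [  0.         300.01842796 194.02577882]
 [  0.           0.           1.        ]] -0.046788921314676414 [-2.4291376  -1.59015808 -0.21705892] [-0.4995209  -0.03457504  0.37923547]
0.0187
```

View pics/top0.png

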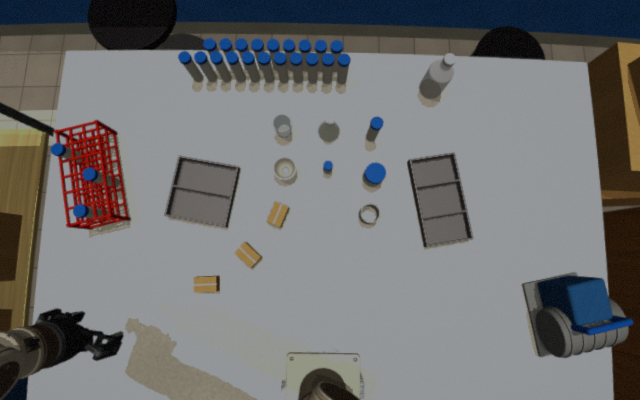

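View pics/scene0.png

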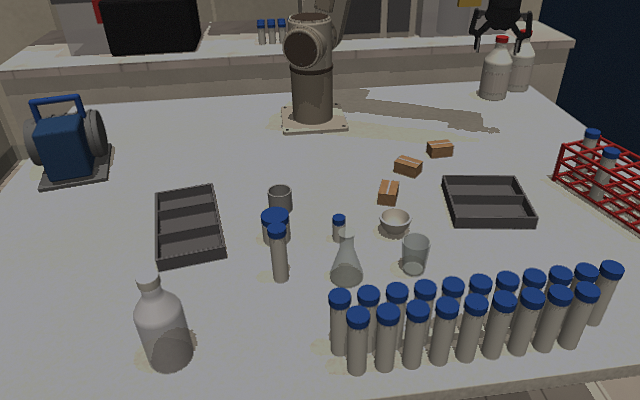

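The top view shows the square tray at (203,192), oblong tray (440,199), tube cap (376,124), jar (375,174), ring (369,214) and vial (328,167). Of the three cartons, the rightmost is at (278,214). The flask is at (329,128), the beaker (283,127) and the mortar (285,170). The scene view agrees.

```bash
cat > h.py <<'E'
from workcell import *
import numpy as np, cv2
from scipy.spatial.transform import Rotation as R
def undist(c,uv):
    K=c["intrinsics"]; D=np.array([c["k1"],0,0,0.])
    return cv2.undistortPoints(np.array(uv,float).reshape(-1,1,2),K,D).reshape(-1,2)
def ext(c): return cv2.Rodrigues(np.array(c["rvec"],float))[0],np.array(c["tvec"],float).ravel()
def cloud(c):
    z=c["range_z"].ravel(); v,u=np.mgrid[0:400,0:640]
    n=undist(c,np.c_[u.ravel(),v.ravel()]); Rm,t=ext(c)
    P=(np.c_[n*z[:,None],z]-t)@Rm; P[z<=0]=np.nan
    return P.reshape(400,640,3)
def ray(c,uv):
    Rm,t=ext(c); d=np.c_[undist(c,uv),1.][0]@Rm; return -Rm.T@t,d/np.linalg.norm(d)
def meet(rs):
    A=sum(np.eye(3)-np.outer(d,d) for o,d in rs); b=sum((np.eye(3)-np.outer(d,d))@o for o,d in rs); return np.linalg.solve(A,b)
def proj(c,P): return cv2.projectPoints(np.array(P,float).reshape(-1,3),np.array(c["rvec"],float),np.array(c["tvec"],float),c["intrinsics"],np.array([c["k1"],0,0,0.]))[0].reshape(-1,2)
E
cat > a.py <<'E'
from h import *
np.set_printoptions(precision=4,suppress=True)
ct,cs=camera("top"),camera("scene")
for n in "square_tray oblong_tray tall_tube small_vial wide_jar core_ring carton flask beaker mortar".split():
    a=[x for x in landmark_of(ct,n) if x["confidence"]>.3]; b=[x for x in landmark_of(cs,n) if x["confidence"]>.3]
    for x in a:
        r=ray(ct,x["centre"]); best=[]
        for y in b:
            q=ray(cs,y["centre"]); p=meet([r,q]); e=np.linalg.norm(np.cross(p-r[0],r[1])); best.append((e,p))
        m=min(best,key=lambda k:k[0]) if best else (None,None)
        print(n,np.round(x["centre"]),round(x["confidence"],2),m[1],m[0])
P=np.concatenate([cloud(ct).reshape(-1,3)]); S=cloud(cs).reshape(-1,3)
np.savez("c.npz",t=P,s=S)
E
python3 a.py
python3 - <<'E'
import sys; sys.path.insert(0,'.')
from h import *
np.set_printoptions(precision=4,suppress=True)
d=np.load('c.npz')
T=d['t']; T=T[~np.isnan(T).any(1)]; S=d['s']; S=S[~np.isnan(S).any(1)]
# cluster on heightmap
from scipy import ndimage as ni
for nm,C in(("top",T),("scene",S)):
    m=(C[:,0]>.2)&(C[:,0]<.72)&(abs(C[:,1])<.5)
    print(nm,"bench z",np.median(C[m][:,2]))
    C=C[m&(C[:,2]>.012)&(C[:,2]<.2)]
    g=np.zeros((260,500),bool); i=((C[:,0]-.2)/.002).astype(int); j=((C[:,1]+.5)/.002).astype(int); g[np.clip(i,0,259),np.clip(j,0,499)]=1
    g=ni.binary_closing(g,iterations=2); L,n=ni.label(g)
    l=L[np.clip(i,0,259),np.clip(j,0,499)]
    for k in range(1,n+1):
        Q=C[l==k]
        if len(Q)<30: continue
        zt=np.percentile(Q[:,2],97); U=Q[Q[:,2]>zt-.008]
        (cx,cy),(w,h),a=cv2.minAreaRect(U[:,:2].astype(np.float32)*1000)
        cc,rr=cv2.minEnclosingCircle(U[:,:2].astype(np.float32)*1000)
        print(k,len(Q),"ztop %.3f rect c %.1f %.1f size %.0f %.0f ang %.0f | circ %.1f %.1f r %.1f"%(zt,cx,cy,w,h,a,*cc,rr))
E
```

```text
square_tray [204. 192.] 0.96 [0.5195 0.3406 0.003 ] 0.0031341498028210173
oblong_tray [436. 204.] 0.71 [ 0.5005 -0.3129 -0.0129] 0.0002380292334177096
tall_tube [368. 135.] 0.73 [ 0.6927 -0.1245  0.0015] 0.005029846757015962
core_ring [366. 216.] 0.6 [ 0.4595 -0.1159 -0.006 ] 0.0026912355617140257
carton [211. 286.] 0.88 [0.264  0.3101 0.0006] 0.0051246814608204095
carton [283. 214.] 0.76 [0.4623 0.1221 0.0175] 0.006540908395165268
carton [372. 138.] 0.74 [ 0.6536 -0.0167  0.168 ] 0.09061680019084012
carton [251. 255.] 0.73 [0.3493 0.2015 0.0056] 0.0016415287312667045
flask [326. 132.] 0.97 [ 0.6979 -0.0025 -0.0025] 0.0032100830217289896
mortar [283. 173.] 0.66 [ 0.5775  0.1206 -0.0052] 0.0008351639472632827
top bench z 0.0002535324724710057
1 388 ztop 0.035 rect c 269.9 312.5 size 40 62 ang 5 | circ 270.4 313.2 r 36.1
2 364 ztop 0.035 rect c 350.3 203.2 size 60 40 ang 49 | circ 349.5 203.1 r 34.2
3 362 ztop 0.032 rect c 500.3 -265.5 size 242 36 ang 10 | circ 498.2 -253.9 r 120.8
12 521 ztop 0.032 rect c 510.8 -320.8 size 243 116 ang 10 | circ 510.6 -320.9 r 132.9
14 355 ztop 0.034 r
[... 1434 characters left out ...]
.7 size 37 128 ang 18 | circ 468.6 -319.7 r 65.1
34 307 ztop 0.049 rect c 480.8 -114.3 size 23 51 ang 4 | circ 470.8 -115.0 r 25.5
44 1179 ztop 0.030 rect c 577.5 -299.0 size 114 128 ang 10 | circ 575.9 -299.8 r 84.3
50 553 ztop 0.062 rect c 570.1 -128.2 size 55 54 ang 5 | circ 571.6 -127.2 r 29.3
54 691 ztop 0.042 rect c 584.2 114.4 size 65 67 ang 83 | circ 584.9 115.4 r 34.8
58 220 ztop 0.056 rect c 592.2 -2.6 size 22 26 ang 82 | circ 591.9 -4.8 r 14.7
61 907 ztop 0.118 rect c 689.4 -124.1 size 32 33 ang 60 | circ 689.6 -124.6 r 17.3
62 550 ztop 0.069 rect c 694.8 122.6 size 41 51 ang 2 | circ 700.2 122.3 r 26.5
63 683 ztop 0.105 rect c 701.8 -4.8 size 29 31 ang 49 | circ 701.0 -5.1 r 15.9
```

```bash
cat >> h.py <<'E'
def pose():
    o=get_obs(); M=R.from_quat(o["tool_rot"]).as_matrix(); return o,M
def go(x,y,z,deg):
    """print slide (cm) and spin (deg) from the measured pose; deg = world angle of closing axis"""
    o,M=pose(); d=M.T@(np.array([x,y,z])-o["eef_pos"])*100
    a=np.degrees(np.arctan2(M[1,1],M[0,1])); s=(a-deg+90)%180-90
    print("slide",d.round(2),"spin",round(s,1),"| at",o["eef_pos"].round(4),"yaw",round(a,1),"w",round(o["grip_width"],4),"j",o["joint_pos"].round(2),"t",round(o["clock"],2))
E
python3 - <<'E'
from h import *
d=np.load('c.npz')
for nm,c,r in(("sq",(.52,.34),.13),("ob",(.505,-.315),.15)):
  for k in "ts":
    Q=d[k]; Q=Q[~np.isnan(Q).any(1)]; Q=Q[(np.hypot(Q[:,0]-c[0],Q[:,1]-c[1])<r)&(Q[:,2]>.022)&(Q[:,2]<.04)]
    (cx,cy),(w,h),a=cv2.minAreaRect(Q[:,:2].astype(np.float32)*1000); print(nm,k,cx,cy,w,h,a)
    th=np.radians(a); A=np.array([[np.cos(th),np.sin(th)],[-np.sin(th),np.cos(th)]]); L=(Q[:,:2]*1000-[cx,cy])@A.T
    for i in(0,1): print("  axis",i,np.histogram(L[:,i],np.arange(-125,126,10))[0])
c=camera("wrist"); Rm,t=ext(c); o,M=pose(); print("cam in tool",M.T@(-Rm.T@t-o["eef_pos"]), "axis",M.T@Rm[2])
go(.688,-.124,.24,80)
E
```

```text
sq t 518.9010009765625 336.9787902832031 172.3151397705078 169.1705780029297 80.45149230957031
  axis 0 [  0   0   0  41 126  23  20  22  22  21  21  22  22  24  21  21  20  23
  22  20 177  10   0   0   0]
  axis 1 [  0   0   0   0 145  19  20  21  19  20  20  19 122  18  18  23  21  19
  19  22 133   0   0   0   0]
sq s 520.533935546875 339.3660888671875 172.03855895996094 175.7061309814453 81.34441375732422
  axis 0 [  0   0   0  30 143  49  52  52  55  56  54  53  53  49  51  50  48  46
  54  47 196   1   0   0   0]
  axis 1 [  0   0   0  73 252  24  21  19  26  17  21  17 277  25  13  20  18  20
  13  15 247  21   0   0   0]
ob t 509.3796081542969 -312.933837890625 243.29281616210938 132.12826538085938 10.463868141174316
  axis 0 [ 98  22  23  22  21  21  23  23  91  20  19  22  19  18  21  20  98  18
  16  19  19  20  18  19 102]
  axis 1 [  0   0   0   0   0   8 255  28  25  32  24  29  26  27  28  28  29  27
 219  27   0   0   0   0   0]
ob s 509.42022705078125 -311.8843994140625 249.88656616210938 129.32652282714844 10.304869651794434
  axis 0 [183  25   9  14  10  12  13  25 207  10   9  14  13  12  12  12 175  88
  18  15  20  16  18  19 295]
  axis 1 [  0   0   0   0   0   0 211  78  83  71  81  72  74  74  75  80  70  72
 203   0   0   0   0   0   0]
cam in tool [ 0.06937149  0.00051076 -0.1430457 ] axis [-2.70736034e-01  1.24072886e-04  9.62653616e-01]
slide [-68.01 -33.82  -0.87] spin -13.6 | at [0.2001 0.4582 0.2313] yaw 66.4 w 0.0855 j [1.16 0.24 0.   1.34 0.   1.57] t 1.3
```

arm_command(
  slide=[
    [-5,-2.5,0],
    [-10,-5,0],
    [-15,-7.5,0],
    [-20,-10,0],
    [-25,-12.4,0],
  ],
  spin=[0,0,0,0,0],
)

```text
clock: 1.92
eef_pos: [0.3806, 0.2431, 0.2316]
tool_rot: [0.204, 0.979, 0.0, 0.0]
ft_force: [0.9, 0.3, -0.7]
grip_width: 0.0853
grasp_force: 0.0
```

arm_command(
  slide=[
    [-5,-2.5,0],
    [-10,-5,0],
    [-15,-7.5,0],
    [-20,-10,0],
    [-25,-12.4,0],
  ],
  spin=[0,0,0,0,0],
)

```text
clock: 2.55
eef_pos: [0.5601, 0.0292, 0.2314]
tool_rot: [0.205, 0.979, 0.0, 0.0]
ft_force: [1.3, -0.3, 0.1]
grip_width: 0.0856
grasp_force: 0.0
```

arm_command(
  slide=[
    [-5,-2.5,0],
    [-10,-5,0],
    [-15,-7.5,0],
    [-18,-9,0],
    [-18,-9,0],
  ],
  spin=[-5,-10,-13.6,-13.6,-13.6],
)

```text
clock: 3.18
eef_pos: [0.6887, -0.1263, 0.2291]
tool_rot: [0.089, 0.996, -0.0, -0.001]
ft_force: [0.6, 0.2, -0.9]
grip_width: 0.0857
grasp_force: 0.0
```

```bash
python3 - <<'E'
from h import *
go(.688,-.124,.13,80)
go(.688,-.124,.061,80)
c=camera("wrist"); cv2.imwrite("pics/w1.png",c["pixels"][:,:,::-1])
P=cloud(c).reshape(-1,3); P=P[~np.isnan(P).any(1)]
for n,x,y,z in(("tube",.688,-.124,.118),("jar",.57,-.128,.062)):
    Q=P[(np.hypot(P[:,0]-x,P[:,1]-y)<.05)&(abs(P[:,2]-z)<.008)]
    if len(Q)>10:print(n,len(Q),cv2.minEnclosingCircle(Q[:,:2].astype(np.float32)*1000),np.median(Q[:,2]))
E
```

```text
slide [0.09 0.21 9.91] spin -0.2 | at [ 0.6887 -0.1263  0.2291] yaw 79.8 w 0.0857 j [-0.18  0.68  0.68  1.58 -0.   -0.  ] t 3.17
slide [ 0.08  0.21 16.81] spin -0.2 | at [ 0.6887 -0.1263  0.2291] yaw 79.8 w 0.0857 j [-0.18  0.68  0.68  1.58 -0.   -0.  ] t 3.17
tube 1088 ((687.4852905273438, -123.93328094482422), 16.460567474365234) 0.11848676728532156
jar 2741 ((570.1668090820312, -128.22018432617188), 27.864086151123047) 0.062356870263904574
```

arm_command(
  slide=[
    [0.1,0.2,4],
    [0.1,0.2,8],
    [0.1,0.2,12],
    [0.1,0.2,15],
    [0.1,0.2,16.8],
  ],
  spin=[0,0,0,0,0],
)

```text
clock: 3.85
eef_pos: [0.6859, -0.12, 0.062]
tool_rot: [0.086, 0.996, 0.0, -0.001]
ft_force: [-0.1, 1.2, 0.6]
grip_width: 0.0853
grasp_force: 0.0
```

arm_command(
  slide=[
    [0,0,0],
    [0,0,0],
    [0,0,0],
    [0,0,0],
    [0,0,0],
  ],
  spin=[0,0,0,0,0],
  jaw=2,
)

```text
clock: 4.47
eef_pos: [0.6885, -0.1222, 0.0652]
tool_rot: [0.087, 0.996, -0.0, 0.002]
ft_force: [0.1, -1.6, 6.1]
grip_width: 0.0281
grasp_force: 58.3
```

arm_command(
  slide=[
    [0,0,0],
    [0,0,0],
    [0,0,0],
    [0,0,0],
    [0,0,0],
  ],
  spin=[0,0,0,0,0],
)

```text
clock: 5.1
eef_pos: [0.6885, -0.1222, 0.0653]
tool_rot: [0.087, 0.996, -0.0, 0.002]
ft_force: [0.1, -2.3, 6.5]
grip_width: 0.0279
grasp_force: 58.3
```

arm_command(
  slide=[
    [0,0,-2],
    [0,0,-6],
    [0,0,-11],
    [0,0,-14],
    [0,0,-15],
  ],
  spin=[0,0,0,0,0],
)

```text
clock: 5.72
eef_pos: [0.6883, -0.1216, 0.2158]
tool_rot: [0.087, 0.996, 0.0, 0.002]
ft_force: [0.3, -0.2, -1.5]
grip_width: 0.0283
grasp_force: 58.7
```

arm_command(
  slide=[
    [1,2,0],
    [3,6,0],
    [5,10.5,0],
    [7.5,15.5,0],
    [10,20.6,0],
  ],
  spin=[0,0,0,0,0],
)

```text
clock: 6.35
eef_pos: [0.6231, 0.1, 0.2111]
tool_rot: [0.087, 0.996, -0.0, -0.002]
ft_force: [0.6, -0.3, -0.2]
grip_width: 0.0281
grasp_force: 58.7
```

arm_command(
  slide=[
    [2.5,5,0],
    [5,10,0],
    [7.5,15,0],
    [9.5,20,0],
    [10.5,21.8,0],
  ],
  spin=[0,0,0,0,0],
)

```text
clock: 6.98
eef_pos: [0.557, 0.3343, 0.211]
tool_rot: [0.085, 0.996, -0.001, -0.002]
ft_force: [0.3, -0.2, -1.4]
grip_width: 0.0281
grasp_force: 58.8
```

```bash
python3 - <<'E'
from h import *
go(.56,.3315,.0713,80)
c=camera("wrist"); cv2.imwrite("pics/w2.png",c["pixels"][:,:,::-1])
E
```

```text
slide [-0.38 -0.2  13.97] spin 0.2 | at [0.557  0.3343 0.211 ] yaw 80.2 w 0.0281 j [0.54 0.56 0.43 1.44 0.   0.71] t 6.97
```

View pics/w2.png

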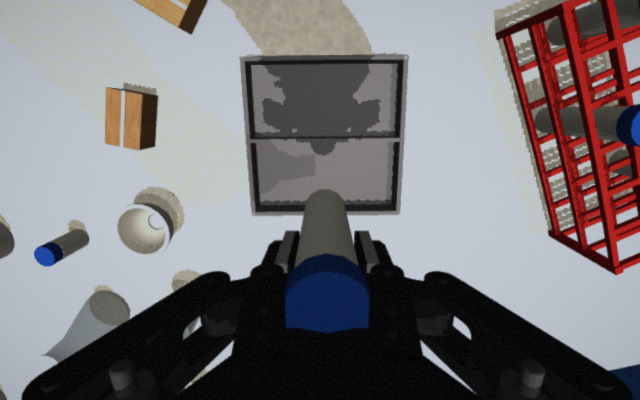

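The wrist view shows the tube held upright, with the square tray's divider at row 138. The far compartment lies under the tube.

arm_command(
  slide=[
    [-0.4,-0.2,3],
    [-0.4,-0.2,8],
    [-0.4,-0.2,12],
    [-0.4,-0.2,13.5],
    [-0.4,-0.2,14],
  ],
  spin=[0,0,0,0,0],
)

```text
clock: 7.65
eef_pos: [0.5626, 0.3278, 0.0725]
tool_rot: [0.088, 0.996, -0.001, -0.001]
ft_force: [-0.4, -0.5, 0.2]
grip_width: 0.0276
grasp_force: 58.8
```

arm_command(
  slide=[
    [0,0,0],
    [0,0,0],
    [0,0,0],
    [0,0,0.1],
    [0,0,0.1],
  ],
  spin=[0,0,0,0,0],
)

```text
clock: 8.28
eef_pos: [0.5626, 0.3289, 0.0724]
tool_rot: [0.087, 0.996, 0.0, 0.0]
ft_force: [-0.0, -0.0, -0.6]
grip_width: 0.0281
grasp_force: 58.8
```

```bash
python3 - <<'E'
from h import *
go(.56,.3315,.0713,80); print(get_obs()["ft_force"])
E
```

```text
slide [0.3  0.21 0.11] spin 0.0 | at [0.5626 0.3289 0.0724] yaw 80.0 w 0.0281 j [0.53 0.64 0.2  1.13 0.   0.7 ] t 8.28
[-0.02723842 -0.00550277 -0.63010812]
```

arm_command(
  slide=[
    [0,0,0.1],
    [0,0,0.2],
    [0,0,0.2],
    [0,0,0.2],
    [0,0,0.2],
  ],
  spin=[0,0,0,0,0],
)

```text
clock: 8.9
eef_pos: [0.5626, 0.3289, 0.0703]
tool_rot: [0.087, 0.996, -0.0, -0.0]
ft_force: [0.0, 0.5, 0.4]
grip_width: 0.028
grasp_force: 58.7
```

arm_command(
  slide=[
    [0,0,0.1],
    [0,0,0.2],
    [0,0,0.2],
    [0,0,0.2],
    [0,0,0.2],
  ],
  spin=[0,0,0,0,0],
)

```text
clock: 9.52
eef_pos: [0.5629, 0.3289, 0.0702]
tool_rot: [0.087, 0.996, 0.0, 0.001]
ft_force: [-2.8, -1.3, 8.8]
grip_width: 0.0281
grasp_force: 59.5
```

arm_command(
  slide=[
    [0,0,-0.1],
    [0,0,-0.2],
    [0,0,-0.2],
    [0,0,-0.2],
    [0,0,-0.2],
  ],
  spin=[0,0,0,0,0],
)

```text
clock: 10.15
eef_pos: [0.5627, 0.3289, 0.0703]
tool_rot: [0.087, 0.996, 0.0, 0.0]
ft_force: [-1.1, -0.0, 2.1]
grip_width: 0.0279
grasp_force: 58.8
```

arm_command(
  slide=[
    [0,0,0],
    [0,0,0],
    [0,0,0],
    [0,0,0],
    [0,0,0],
  ],
  spin=[0,0,0,0,0],
  jaw=8.5,
)

```text
clock: 10.78
eef_pos: [0.5626, 0.3289, 0.0703]
tool_rot: [0.087, 0.996, -0.0, -0.0]
ft_force: [0.4, -0.1, 0.8]
grip_width: 0.0851
grasp_force: 0.0
```

arm_command(
  slide=[
    [0,0,-2],
    [0,0,-6],
    [0,0,-10],
    [0,0,-14],
    [0,0,-16],
  ],
  spin=[0,0,0,0,0],
)

```text
clock: 11.4
eef_pos: [0.5635, 0.3294, 0.2336]
tool_rot: [0.087, 0.996, 0.001, 0.002]
ft_force: [-0.1, -0.1, 0.7]
grip_width: 0.0849
grasp_force: 0.0
```

```bash
python3 - <<'E'
from h import *
go(.570,-.128,.23,81)
c=camera("wrist"); cv2.imwrite("pics/w3.png",c["pixels"][:,:,::-1])
E
```

```text
slide [ -8.58 -44.94   0.26] spin -1.0 | at [0.5635 0.3294 0.2336] yaw 80.0 w 0.0849 j [ 0.53  0.56  0.48  1.49 -0.    0.7 ] t 11.4
```

View pics/w3.png

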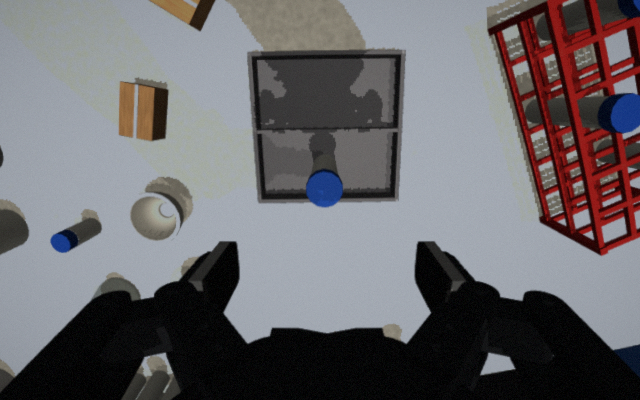

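The tube stands in the far compartment, cap at (324,188). Jar next.

arm_command(
  slide=[
    [-1,-4.5,0],
    [-2,-10,0],
    [-3,-15,0],
    [-4,-20,0],
    [-5,-25,0],
  ],
  spin=[0,0,0,0,0],
)

```text
clock: 12.08
eef_pos: [0.5681, 0.0724, 0.2297]
tool_rot: [0.087, 0.996, -0.0, -0.0]
ft_force: [0.2, 0.7, 0.3]
grip_width: 0.0844
grasp_force: 0.0
```

arm_command(
  slide=[
    [-1,-5,0],
    [-2,-10,0],
    [-3,-15,0],
    [-3.6,-19,0],
    [-3.6,-19.9,0],
  ],
  spin=[0,0,0,0,-1],
)

```text
clock: 12.7
eef_pos: [0.5688, -0.1307, 0.2294]
tool_rot: [0.08, 0.997, -0.0, -0.001]
ft_force: [0.3, -0.0, -0.7]
grip_width: 0.0852
grasp_force: 0.0
```

```bash
python3 - <<'E'
from h import *
go(.570,-.128,.024,81)
E
```

```text
slide [-0.1   0.29 20.54] spin -0.2 | at [ 0.5688 -0.1307  0.2294] yaw 80.8 w 0.0852 j [-0.23  0.41  0.24  1.4  -0.   -0.07] t 12.7
```

arm_command(
  slide=[
    [-0.1,0.1,5],
    [-0.1,0.1,10],
    [-0.1,0.1,15],
    [-0.1,0.1,19],
    [-0.1,0.1,20.5],
  ],
  spin=[0,0,0,0,0],
)

```text
clock: 13.32
eef_pos: [0.5681, -0.1258, 0.0222]
tool_rot: [0.078, 0.997, 0.001, -0.003]
ft_force: [-0.0, 0.0, -0.6]
grip_width: 0.0851
grasp_force: 0.0
```

arm_command(
  slide=[
    [0,0,0],
    [0,0,0],
    [0,0,0],
    [0,0,0],
    [0,0,0],
  ],
  spin=[0,0,0,0,0],
  jaw=4.5,
)

```text
clock: 13.95
eef_pos: [0.5722, -0.1276, 0.0273]
tool_rot: [0.078, 0.997, -0.0, 0.002]
ft_force: [-0.2, 0.6, 6.9]
grip_width: 0.0544
grasp_force: 63.8
```

arm_command(
  slide=[
    [0,0,0],
    [0,0,0],
    [0,0,0],
    [0,0,-1],
    [0,0,-2],
  ],
  spin=[0,0,0,0,0],
)

```text
clock: 14.58
eef_pos: [0.5702, -0.1273, 0.0457]
tool_rot: [0.078, 0.997, 0.0, -0.0]
ft_force: [-0.0, 0.5, -1.1]
grip_width: 0.0549
grasp_force: 63.5
```

arm_command(
  slide=[
    [0,0,-4],
    [0,0,-8],
    [0,0,-12],
    [0,0,-16],
    [0,0,-16.5],
  ],
  spin=[0,0,0,0,0],
)

```text
clock: 15.2
eef_pos: [0.5724, -0.1278, 0.2145]
tool_rot: [0.078, 0.997, -0.001, 0.004]
ft_force: [0.5, -0.5, -0.7]
grip_width: 0.055
grasp_force: 63.5
```

arm_command(
  slide=[
    [0.8,2,0],
    [2.4,6.5,0],
    [4.2,11.5,0],
    [6,16.5,0],
    [8,22,0],
  ],
  spin=[0,0,0,0,0],
)

```text
clock: 15.82
eef_pos: [0.5236, 0.1045, 0.2082]
tool_rot: [0.078, 0.997, -0.0, -0.002]
ft_force: [0.4, 0.0, -1.0]
grip_width: 0.0548
grasp_force: 63.5
```

arm_command(
  slide=[
    [2,5.5,0],
    [4,11,0],
    [6,16.5,0],
    [7.7,21,0],
    [8.3,23.1,0],
  ],
  spin=[0,0,0,0,0],
)

```text
clock: 16.45
eef_pos: [0.4771, 0.346, 0.208]
tool_rot: [0.076, 0.997, -0.001, -0.002]
ft_force: [-0.9, -0.5, -1.0]
grip_width: 0.0542
grasp_force: 63.6
```

```bash
python3 - <<'E'
from h import *
go(.479,.3445,.0335,81)
E
```

```text
slide [-0.27 -0.07 17.45] spin 0.2 | at [0.4771 0.346  0.208 ] yaw 81.2 w 0.0542 j [0.63 0.43 0.22 1.36 0.   0.78] t 16.45
```

arm_command(
  slide=[
    [-0.1,0,4],
    [-0.1,0,9],
    [-0.1,0,14],
    [-0.1,0,16.5],
    [-0.1,0,17.4],
  ],
  spin=[0,0,0,0,0],
)

```text
clock: 17.08
eef_pos: [0.4787, 0.3415, 0.0332]
tool_rot: [0.079, 0.997, -0.002, -0.002]
ft_force: [-0.1, -0.2, -0.2]
grip_width: 0.0549
grasp_force: 63.6
```

arm_command(
  slide=[
    [0,0,0],
    [0,0,0],
    [0,0,0.1],
    [0,0,0.1],
    [0,0,0.1],
  ],
  spin=[0,0,0,0,0],
)

```text
clock: 17.7
eef_pos: [0.4812, 0.3435, 0.0357]
tool_rot: [0.078, 0.997, 0.0, 0.0]
ft_force: [-0.0, 0.0, -1.5]
grip_width: 0.0547
grasp_force: 63.6
```

arm_command(
  slide=[
    [0,0,0.1],
    [0,0,0.1],
    [0,0,0.2],
    [0,0,0.2],
    [0,0,0.2],
  ],
  spin=[0,0,0,0,0],
)

```text
clock: 18.32
eef_pos: [0.4811, 0.3434, 0.0333]
tool_rot: [0.078, 0.997, -0.0, -0.0]
ft_force: [0.1, 0.9, -1.3]
grip_width: 0.0548
grasp_force: 63.6
```

arm_command(
  slide=[
    [0,0,0.1],
    [0,0,0.2],
    [0,0,0.2],
    [0,0,0.2],
    [0,0,0.2],
  ],
  spin=[0,0,0,0,0],
)

```text
clock: 18.95
eef_pos: [0.4811, 0.3435, 0.0323]
tool_rot: [0.078, 0.997, 0.0, 0.0]
ft_force: [-2.5, -1.5, 4.4]
grip_width: 0.0547
grasp_force: 64.2
```

```bash
python3 - <<'E'
from h import *
go(.479,.3445,.0335,81);print(get_obs()["ft_force"])
E
```

```text
slide [ 0.22  0.07 -0.12] spin 0.0 | at [0.4811 0.3435 0.0323] yaw 81.0 w 0.0547 j [ 0.62  0.57 -0.04  0.96 -0.    0.78] t 18.95
[-2.49130999 -1.53252716  4.38276929]
```

arm_command(
  slide=[
    [0,0,-0.1],
    [0,0,-0.1],
    [0,0,-0.1],
    [0,0,-0.1],
    [0,0,-0.1],
  ],
  spin=[0,0,0,0,0],
)

```text
clock: 19.58
eef_pos: [0.4811, 0.3435, 0.0323]
tool_rot: [0.078, 0.997, 0.0, 0.0]
ft_force: [-0.1, 0.9, 1.5]
grip_width: 0.0546
grasp_force: 63.6
```

arm_command(
  slide=[
    [0,0,0],
    [0,0,0],
    [0,0,0],
    [0,0,0],
    [0,0,0],
  ],
  spin=[0,0,0,0,0],
  jaw=7.5,
)

```text
clock: 20.2
eef_pos: [0.481, 0.3434, 0.0323]
tool_rot: [0.078, 0.997, -0.0, -0.0]
ft_force: [0.4, -0.1, -0.5]
grip_width: 0.0749
grasp_force: 0.0
```

arm_command(
  slide=[
    [0,0,-2],
    [0,0,-6],
    [0,0,-10],
    [0,0,-14],
    [0,0,-16],
  ],
  spin=[0,0,0,0,0],
)

```text
clock: 20.82
eef_pos: [0.482, 0.3441, 0.1953]
tool_rot: [0.078, 0.997, 0.001, 0.002]
ft_force: [-0.4, 0.3, -0.4]
grip_width: 0.0748
grasp_force: 0.0
```

```bash
python3 - <<'E'
from h import *
go(.4585,.130,.15,68.5)
c=camera("wrist"); cv2.imwrite("pics/w4.png",c["pixels"][:,:,::-1])
P=cloud(c).reshape(-1,3); P=P[~np.isnan(P).any(1)]
Q=P[(np.hypot(P[:,0]-.4585,P[:,1]-.13)<.06)&(P[:,2]>.026)&(P[:,2]<.05)]
print(len(Q)); print(cv2.minAreaRect(Q[:,:2].astype(np.float32)*1000),np.median(Q[:,2]))
E
```

```text
slide [ -1.01 -21.52   4.47] spin 12.5 | at [0.482  0.3441 0.1953] yaw 81.0 w 0.0748 j [0.62 0.44 0.19 1.32 0.   0.78] t 20.82
2105
((458.21014404296875, 130.1967010498047), (41.6877326965332, 61.058162689208984), 68.72480010986328) 0.03237728156052142
```

View pics/w4.png

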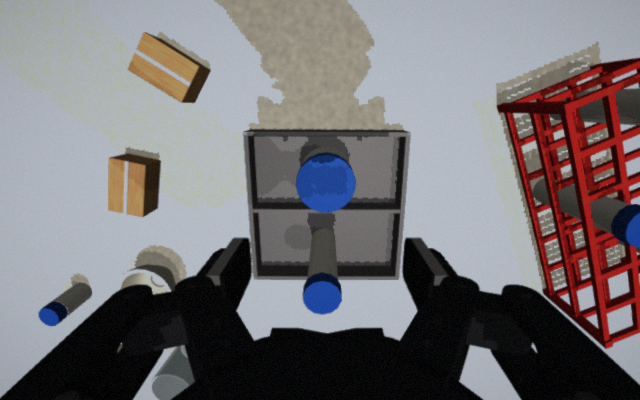

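Jar (325,180) and tube (322,295) both stand in their own compartments. The rightmost carton is at (134,184).

arm_command(
  slide=[
    [-0.2,-4,0],
    [-0.4,-9,0],
    [-0.7,-14,2],
    [-0.9,-19,4],
    [-1,-21.5,4.5],
  ],
  spin=[2,5,8,11,12.4],
)

```text
clock: 21.5
eef_pos: [0.4551, 0.1268, 0.1453]
tool_rot: [0.187, 0.982, -0.001, -0.002]
ft_force: [0.5, 1.1, 0.7]
grip_width: 0.0749
grasp_force: 0.0
```

```bash
python3 - <<'E'
from h import *
go(.4583,.130,.006,68.7)
E
```

```text
slide [-0.22  0.45 13.93] spin -0.3 | at [0.4551 0.1268 0.1453] yaw 68.4 w 0.0749 j [ 0.27  0.25 -0.22  1.11 -0.    0.65] t 21.5
```

arm_command(
  slide=[
    [-0.1,0.3,5],
    [-0.1,0.3,10],
    [-0.1,0.3,12.5],
    [-0.1,0.3,13.5],
    [-0.1,0.3,13.5],
  ],
  spin=[0,0,0,0,0],
)

```text
clock: 22.12
eef_pos: [0.459, 0.1318, 0.012]
tool_rot: [0.186, 0.983, -0.0, -0.0]
ft_force: [-0.1, 0.7, 0.0]
grip_width: 0.0746
grasp_force: 0.0
```

```bash
python3 - <<'E'
from h import *
go(.4583,.130,.004,68.7)
E
```

```text
slide [-0.  -0.2  0.8] spin -0.1 | at [0.459  0.1318 0.012 ] yaw 68.6 w 0.0746 j [ 0.28  0.42 -0.38  0.77 -0.    0.65] t 22.12
```

arm_command(
  slide=[
    [0,-0.1,0.4],
    [0,-0.1,0.8],
    [0,-0.1,0.8],
    [0,-0.1,0.8],
    [0,-0.1,0.8],
  ],
  spin=[0,0,0,0,0],
)

```text
clock: 22.75
eef_pos: [0.4592, 0.131, 0.0045]
tool_rot: [0.186, 0.983, 0.0, 0.0]
ft_force: [-0.0, 0.9, 0.2]
grip_width: 0.0754
grasp_force: 0.0
```

arm_command(
  slide=[
    [0,0,0],
    [0,0,0],
    [0,0,0],
    [0,0,0],
    [0,0,0],
  ],
  spin=[0,0,0,0,0],
  jaw=3,
)

```text
clock: 23.38
eef_pos: [0.4594, 0.1311, 0.0046]
tool_rot: [0.186, 0.983, 0.0, 0.0]
ft_force: [0.2, -0.3, 3.6]
grip_width: 0.0389
grasp_force: 62.0
```

arm_command(
  slide=[
    [0,0,0],
    [0,0,0],
    [0,0,-0.5],
    [0,0,-1.5],
    [0,0,-3],
  ],
  spin=[0,0,0,0,0],
)

```text
clock: 24.0
eef_pos: [0.4582, 0.1308, 0.0344]
tool_rot: [0.186, 0.983, -0.0, -0.001]
ft_force: [-0.4, 0.8, -0.5]
grip_width: 0.0392
grasp_force: 61.6
```

```bash
python3 - <<'E'
from h import *
go(.5094,-.3124,.17,100.4)
E
```

```text
slide [-20.91 -39.41 -13.55] spin -31.8 | at [0.4582 0.1308 0.0344] yaw 68.6 w 0.0392 j [ 0.28  0.38 -0.36  0.83  0.    0.65] t 24.0
```

arm_command(
  slide=[
    [0,0,-4],
    [-1,-2,-8],
    [-3,-6,-11],
    [-6,-11,-13],
    [-9,-17,-13.5],
  ],
  spin=[0,0,0,0,0],
)

```text
clock: 24.62
eef_pos: [0.4816, -0.0568, 0.1713]
tool_rot: [0.185, 0.983, 0.0, 0.002]
ft_force: [1.0, -0.2, -0.3]
grip_width: 0.0393
grasp_force: 61.6
```

arm_command(
  slide=[
    [-2.5,-5,0],
    [-5,-10,0],
    [-8,-15,0],
    [-11,-20,0],
    [-11.9,-22.4,0],
  ],
  spin=[-8,-16,-24,-31.8,-31.8],
)

```text
clock: 25.25
eef_pos: [0.5092, -0.3105, 0.1688]
tool_rot: [-0.09, 0.996, -0.0, -0.0]
ft_force: [-0.0, -0.3, -0.8]
grip_width: 0.0391
grasp_force: 61.5
```

arm_command(
  slide=[
    [0,0,0],
    [0,0,0],
    [0,0,0],
    [0,0,0],
    [0,0,0],
  ],
  spin=[0,0,0,0,0],
)

```text
clock: 25.88
eef_pos: [0.5096, -0.3067, 0.1692]
tool_rot: [-0.091, 0.996, -0.0, 0.0]
ft_force: [-0.1, -0.4, -0.4]
grip_width: 0.0386
grasp_force: 61.5
```

```bash
python3 - <<'E'
from h import *
go(.5094,-.3124,.0105,100.4)
c=camera("wrist"); cv2.imwrite("pics/w5.png",c["pixels"][:,:,::-1])
P=cloud(c).reshape(-1,3); P=P[~np.isnan(P).any(1)]
Q=P[(np.hypot(P[:,0]-.51,P[:,1]+.313)<.15)&(P[:,2]>.024)&(P[:,2]<.036)]
print(len(Q)); print(cv2.minAreaRect(Q[:,:2].astype(np.float32)*1000),np.median(Q[:,2]))
E
```

```text
slide [ 0.13 -0.55 15.87] spin 0.1 | at [ 0.5096 -0.3067  0.1692] yaw 100.5 w 0.0386 j [-0.54  0.46  0.16  1.27 -0.   -0.72] t 25.88
4265
((480.2137145996094, -317.4892272949219), (186.82962036132812, 131.00535583496094), 10.366313934326172) 0.030168956723076505
```

View pics/w5.png

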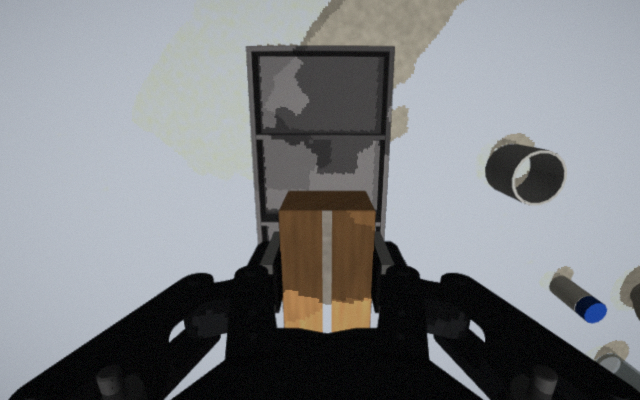

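The carton is held with its long side along the tray, and the dividers are at rows 136 and 223. Lowering it into the middle compartment.

arm_command(
  slide=[
    [0.1,-0.5,4],
    [0.1,-0.5,8],
    [0.1,-0.5,12],
    [0.1,-0.5,14.5],
    [0.1,-0.5,15.5],
  ],
  spin=[0,0,0,0,0],
)

```text
clock: 26.55
eef_pos: [0.5082, -0.3116, 0.0121]
tool_rot: [-0.091, 0.996, 0.001, -0.001]
ft_force: [-0.1, 0.0, -0.2]
grip_width: 0.0394
grasp_force: 61.5
```

arm_command(
  slide=[
    [0,0,0],
    [0,0,0.1],
    [0,0,0.1],
    [0,0,0.2],
    [0,0,0.2],
  ],
  spin=[0,0,0,0,0],
)

```text
clock: 27.18
eef_pos: [0.5095, -0.3125, 0.0123]
tool_rot: [-0.091, 0.996, -0.0, 0.0]
ft_force: [0.5, 0.4, -0.6]
grip_width: 0.039
grasp_force: 61.5
```

arm_command(
  slide=[
    [0,0,0.1],
    [0,0,0.1],
    [0,0,0.2],
    [0,0,0.2],
    [0,0,0.2],
  ],
  spin=[0,0,0,0,0],
)

```text
clock: 27.8
eef_pos: [0.5093, -0.3124, 0.0099]
tool_rot: [-0.091, 0.996, 0.0, -0.0]
ft_force: [0.5, 0.5, -0.9]
grip_width: 0.039
grasp_force: 61.5
```

arm_command(
  slide=[
    [0,0,0.1],
    [0,0,0.1],
    [0,0,0.1],
    [0,0,0.1],
    [0,0,0.1],
  ],
  spin=[0,0,0,0,0],
)

```text
clock: 28.42
eef_pos: [0.5095, -0.3126, 0.0096]
tool_rot: [-0.091, 0.996, -0.0, 0.0]
ft_force: [-1.4, 1.4, 5.6]
grip_width: 0.0392
grasp_force: 62.1
```

arm_command(
  slide=[
    [0,0,0],
    [0,0,0],
    [0,0,0],
    [0,0,0],
    [0,0,0],
  ],
  spin=[0,0,0,0,0],
  jaw=6,
)

```text
clock: 29.05
eef_pos: [0.5093, -0.3124, 0.0088]
tool_rot: [-0.091, 0.996, 0.0, -0.0]
ft_force: [-0.1, -0.1, 0.7]
grip_width: 0.0597
grasp_force: 0.0
```

arm_command(
  slide=[
    [0,0,-2],
    [0,0,-6],
    [0,0,-10],
    [0,0,-14],
    [0,0,-16],
  ],
  spin=[0,0,0,0,0],
)

```text
clock: 29.68
eef_pos: [0.5104, -0.3131, 0.1719]
tool_rot: [-0.091, 0.996, -0.001, 0.002]
ft_force: [0.1, 0.0, -0.6]
grip_width: 0.06
grasp_force: 0.0
```

```bash
python3 - <<'E'
from h import *
np.set_printoptions(precision=4,suppress=True)
c=camera("wrist"); cv2.imwrite("pics/w6.png",c["pixels"][:,:,::-1])
ct=camera("top")
for k in (c,ct):
    P=cloud(k).reshape(-1,3); P=P[~np.isnan(P).any(1)]
    Q=P[(np.hypot(P[:,0]-.461,P[:,1]+.116)<.045)&(P[:,2]>.044)&(P[:,2]<.056)]
    print(len(Q))
    if len(Q)>10: print(cv2.minEnclosingCircle(Q[:,:2].astype(np.float32)*1000),np.median(Q[:,2]))
    Q=P[(np.hypot(P[:,0]-.51,P[:,1]+.312)<.045)&(P[:,2]>.033)&(P[:,2]<.05)]
    if len(Q)>10: print("carton",cv2.minAreaRect(Q[:,:2].astype(np.float32)*1000),np.median(Q[:,2]))
go(.4615,-.1155,.17,100.4)
E
```

```text
966
((464.4580383300781, -116.49922180175781), 27.354129791259766) 0.04947525064079981
carton ((509.8962097167969, -311.69854736328125), (60.05907440185547, 40.03257751464844), 10.285378456115723) 0.037578174773481056
79
((462.624267578125, -116.13555908203125), 26.290136337280273) 0.04919919163446793
carton ((508.57073974609375, -311.6412353515625), (60.2480583190918, 39.52816390991211), 10.73009204864502) 0.03673799490995269
slide [ 1.29 20.37  0.13] spin 0.0 | at [ 0.511  -0.3135  0.1722] yaw 100.4 w 0.06 j [-0.55  0.46  0.17  1.27 -0.   -0.73] t 29.77
```

arm_command(
  slide=[
    [0.2,4,0],
    [0.5,9,0],
    [0.8,14,0],
    [1,19,0],
    [1.1,20.3,0],
  ],
  spin=[0,0,0,0,0],
  jaw=8.5,
)

```text
clock: 30.4
eef_pos: [0.4601, -0.1123, 0.1677]
tool_rot: [-0.092, 0.996, 0.001, -0.001]
ft_force: [-0.0, 0.0, -0.5]
grip_width: 0.085
grasp_force: 0.0
```

arm_command(
  slide=[
    [0,0,2],
    [0,0,6],
    [0,0,8],
    [0,0,8.5],
    [0,0,8.5],
  ],
  spin=[0,0,0,0,0],
)

```text
clock: 31.02
eef_pos: [0.4619, -0.1152, 0.0837]
tool_rot: [-0.09, 0.996, 0.0, -0.0]
ft_force: [-0.8, 0.1, -0.1]
grip_width: 0.0849
grasp_force: 0.0
```

```bash
python3 - <<'E'
from h import *
go(.4635,-.1163,.015,100.4)
E
```

```text
slide [-0.14 -0.14  6.87] spin -0.0 | at [ 0.4619 -0.1152  0.0837] yaw 100.4 w 0.0849 j [-0.24  0.32 -0.3   0.95 -0.   -0.43] t 31.02
```

arm_command(
  slide=[
    [-0.1,-0.1,2],
    [-0.1,-0.1,5],
    [-0.1,-0.1,6.5],
    [-0.1,-0.1,6.9],
    [-0.1,-0.1,6.9],
  ],
  spin=[0,0,0,0,0],
)

```text
clock: 31.65
eef_pos: [0.4639, -0.1159, 0.0157]
tool_rot: [-0.091, 0.996, -0.0, 0.001]
ft_force: [0.7, -0.1, -0.3]
grip_width: 0.0851
grasp_force: 0.0
```

arm_command(
  slide=[
    [0,0,0],
    [0,0,0],
    [0,0,0],
    [0,0,0],
    [0,0,0],
  ],
  spin=[0,0,0,0,0],
  jaw=4.5,
)

```text
clock: 32.28
eef_pos: [0.4639, -0.1159, 0.0163]
tool_rot: [-0.091, 0.996, -0.0, 0.001]
ft_force: [-1.1, 0.2, 5.7]
grip_width: 0.0515
grasp_force: 61.8
```

arm_command(
  slide=[
    [0,0,0],
    [0,0,0],
    [0,0,-0.5],
    [0,0,-1.5],
    [0,0,-3],
  ],
  spin=[0,0,0,0,0],
)

```text
clock: 32.9
eef_pos: [0.4626, -0.1154, 0.0453]
tool_rot: [-0.091, 0.996, 0.0, -0.001]
ft_force: [0.2, 0.9, -0.8]
grip_width: 0.0514
grasp_force: 62.6
```

```bash
python3 - <<'E'
from h import *
go(.4297,-.327,.17,100.4)
E
```

```text
slide [  7.07 -20.21 -12.47] spin 0.0 | at [ 0.4626 -0.1154  0.0453] yaw 100.4 w 0.0514 j [-0.24  0.37 -0.35  0.86  0.   -0.43] t 32.9
```

arm_command(
  slide=[
    [0,0,-3],
    [1,-3,-6],
    [2.5,-7,-8],
    [4.2,-12,-8],
    [6,-17,-8],
  ],
  spin=[0,0,0,0,0],
)

```text
clock: 33.52
eef_pos: [0.4348, -0.2951, 0.1262]
tool_rot: [-0.091, 0.996, -0.0, 0.001]
ft_force: [0.9, -0.2, -1.2]
grip_width: 0.0518
grasp_force: 62.8
```

arm_command(
  slide=[
    [0.7,-2,0],
    [1.1,-3.2,0],
    [1.1,-3.2,0],
    [1.1,-3.2,0],
    [1.1,-3.2,0],
  ],
  spin=[0,0,0,0,0],
)

```text
clock: 34.15
eef_pos: [0.43, -0.3259, 0.125]
tool_rot: [-0.092, 0.996, 0.0, -0.0]
ft_force: [-0.6, 2.1, -0.8]
grip_width: 0.0514
grasp_force: 62.9
```

```bash
python3 - <<'E'
from h import *
go(.4297,-.327,.0228,100.4)
E
```

```text
slide [ 0.05 -0.11 10.22] spin 0.1 | at [ 0.43   -0.3259  0.125 ] yaw 100.5 w 0.0514 j [-0.65  0.39 -0.08  1.11  0.   -0.83] t 34.15
```

arm_command(
  slide=[
    [0,-0.1,3],
    [0,-0.1,6],
    [0,-0.1,8.5],
    [0,-0.1,9.7],
    [0,-0.1,10],
  ],
  spin=[0,0,0,0,0],
)

```text
clock: 34.78
eef_pos: [0.4298, -0.3275, 0.0245]
tool_rot: [-0.091, 0.996, 0.0, -0.0]
ft_force: [-0.4, 0.3, -1.1]
grip_width: 0.0514
grasp_force: 62.9
```

arm_command(
  slide=[
    [0,0,0.1],
    [0,0,0.2],
    [0,0,0.2],
    [0,0,0.2],
    [0,0,0.2],
  ],
  spin=[0,0,0,0,0],
)

```text
clock: 35.4
eef_pos: [0.4299, -0.3282, 0.0231]
tool_rot: [-0.091, 0.996, -0.0, 0.0]
ft_force: [0.2, -0.1, -0.5]
grip_width: 0.0516
grasp_force: 62.9
```

arm_command(
  slide=[
    [0,0,0.1],
    [0,0,0.1],
    [0,0,0.1],
    [0,0,0.1],
    [0,0,0.1],
  ],
  spin=[0,0,0,0,0],
)

```text
clock: 36.02
eef_pos: [0.4299, -0.3281, 0.022]
tool_rot: [-0.091, 0.996, -0.0, 0.0]
ft_force: [0.7, 0.0, -0.3]
grip_width: 0.0515
grasp_force: 62.9
```

arm_command(
  slide=[
    [0,0,0.1],
    [0,0,0.1],
    [0,0,0.1],
    [0,0,0.1],
    [0,0,0.1],
  ],
  spin=[0,0,0,0,0],
)

```text
clock: 36.65
eef_pos: [0.4299, -0.3282, 0.0213]
tool_rot: [-0.091, 0.996, -0.0, 0.0]
ft_force: [-2.7, 1.0, 5.1]
grip_width: 0.0517
grasp_force: 63.4
```

arm_command(
  slide=[
    [0,0,0],
    [0,0,0],
    [0,0,0],
    [0,0,0],
    [0,0,0],
  ],
  spin=[0,0,0,0,0],
  jaw=7,
)

```text
clock: 37.28
eef_pos: [0.4299, -0.3281, 0.0209]
tool_rot: [-0.091, 0.996, 0.0, -0.0]
ft_force: [-0.4, 1.1, -0.1]
grip_width: 0.0701
grasp_force: 0.0
```

arm_command(
  slide=[
    [0,0,-2],
    [0,0,-6],
    [0,0,-10],
    [0,0,-14],
    [0,0,-16],
  ],
  spin=[0,0,0,0,0],
)

```text
clock: 37.9
eef_pos: [0.4308, -0.3288, 0.1837]
tool_rot: [-0.091, 0.996, -0.001, 0.002]
ft_force: [0.2, 0.0, 0.2]
grip_width: 0.0697
grasp_force: 0.0
```

```bash
python3 - <<'E'
from h import *
ct=camera("top")
P=cloud(ct).reshape(-1,3); P=P[~np.isnan(P).any(1)]
for n,x,y,z in(("ring",.43,-.327,.055),("vial",.59,-.003,.056)):
    Q=P[(np.hypot(P[:,0]-x,P[:,1]-y)<.045)&(abs(P[:,2]-z)<.006)]
    if len(Q)>10: print(n,len(Q),cv2.minEnclosingCircle(Q[:,:2].astype(np.float32)*1000),np.median(Q[:,2]))
go(.59,-.003,.18,100.4)
E
```

```text
ring 66 ((430.3421630859375, -327.19024658203125), 26.430198669433594) 0.054425248759481695
vial 75 ((587.74853515625, -2.579113483428955), 12.733941078186035) 0.05551749527719417
slide [-21.47  29.25   0.52] spin 0.0 | at [ 0.4316 -0.3294  0.1858] yaw 100.4 w 0.0702 j [-0.65  0.34  0.02  1.25 -0.   -0.83] t 37.95
```

arm_command(
  slide=[
    [-2,3,0],
    [-5,7,0],
    [-8,11,0],
    [-11,15,0],
    [-14,19,0],
  ],
  spin=[0,0,0,0,0],
)

```text
clock: 38.58
eef_pos: [0.5335, -0.1144, 0.1802]
tool_rot: [-0.091, 0.996, 0.0, -0.0]
ft_force: [0.8, -0.6, -0.2]
grip_width: 0.0703
grasp_force: 0.0
```

arm_command(
  slide=[
    [-3,4,0],
    [-6,8,0],
    [-7.4,10.2,0],
    [-7.4,10.2,0],
    [-7.4,10.2,0],
  ],
  spin=[0,0,0,0,0],
)

```text
clock: 39.2
eef_pos: [0.587, -0.0027, 0.1803]
tool_rot: [-0.091, 0.996, -0.0, -0.001]
ft_force: [0.1, -0.1, 0.4]
grip_width: 0.0701
grasp_force: 0.0
```

```bash
python3 - <<'E'
from h import *
c=camera("wrist")
P=cloud(c).reshape(-1,3); P=P[~np.isnan(P).any(1)]
Q=P[(np.hypot(P[:,0]-.59,P[:,1]+.003)<.045)&(abs(P[:,2]-.056)<.006)]
print(len(Q),len(Q)>10 and cv2.minEnclosingCircle(Q[:,:2].astype(np.float32)*1000))
go(.589,-.003,.018,100.4)
E
```

```text
609 ((589.4281005859375, -2.5233867168426514), 12.90772819519043)
slide [-0.22 -0.02 16.25] spin -0.1 | at [ 0.587  -0.0031  0.1805] yaw 100.3 w 0.0698 j [-0.01  0.44  0.15  1.29 -0.   -0.19] t 39.25
```

arm_command(
  slide=[
    [-0.2,0,4],
    [-0.2,0,9],
    [-0.2,0,13],
    [-0.2,0,15.5],
    [-0.2,0,16],
  ],
  spin=[0,0,0,0,0],
)

```text
clock: 39.88
eef_pos: [0.5874, -0.0032, 0.019]
tool_rot: [-0.09, 0.996, 0.0, -0.002]
ft_force: [-0.2, 0.3, 1.0]
grip_width: 0.0702
grasp_force: 0.0
```

arm_command(
  slide=[
    [0,0,0],
    [0,0,0],
    [0,0,0],
    [0,0,0],
    [0,0,0],
  ],
  spin=[0,0,0,0,0],
)

```text
clock: 40.5
eef_pos: [0.5897, -0.0018, 0.0213]
tool_rot: [-0.091, 0.996, -0.0, 0.0]
ft_force: [-0.0, 0.1, 0.7]
grip_width: 0.0702
grasp_force: 0.0
```

arm_command(
  slide=[
    [0,0,0],
    [0,0,0],
    [0,0,0],
    [0,0,0],
    [0,0,0],
  ],
  spin=[0,0,0,0,0],
  jaw=1.8,
)

```text
clock: 41.12
eef_pos: [0.5897, -0.0019, 0.021]
tool_rot: [-0.091, 0.996, -0.0, 0.0]
ft_force: [-0.4, 1.1, 1.4]
grip_width: 0.0249
grasp_force: 58.8
```

arm_command(
  slide=[
    [0,0,0],
    [0,0,0],
    [0,0,-0.5],
    [0,0,-1.5],
    [0,0,-3],
  ],
  spin=[0,0,0,0,0],
)

```text
clock: 41.75
eef_pos: [0.5892, -0.0019, 0.0515]
tool_rot: [-0.091, 0.996, 0.0, -0.0]
ft_force: [0.2, -0.8, -0.9]
grip_width: 0.0249
grasp_force: 58.8
```

```bash
python3 - <<'E'
from h import *
go(.589,-.298,.13,100.4)
E
```

```text
slide [  5.38 -29.12  -7.85] spin 0.0 | at [ 0.5892 -0.0019  0.0515] yaw 100.4 w 0.0249 j [-0.    0.55 -0.03  1.   -0.   -0.18] t 41.75
```

Contact in the tray is expected at TCP z ≈ 0.026.

arm_command(
  slide=[
    [0,0,-3],
    [0.5,-3,-6],
    [1.5,-8,-8],
    [2.5,-13.5,-8],
    [3.5,-19,-8],
  ],
  spin=[0,0,0,0,0],
)

```text
clock: 42.38
eef_pos: [0.59, -0.1967, 0.1331]
tool_rot: [-0.091, 0.996, -0.001, 0.001]
ft_force: [1.1, 0.6, 0.7]
grip_width: 0.0249
grasp_force: 58.8
```

arm_command(
  slide=[
    [1,-5,0],
    [1.8,-9,0],
    [1.9,-10.1,0],
    [1.9,-10.1,0],
    [1.9,-10.1,0],
  ],
  spin=[0,0,0,0,0],
)

```text
clock: 43.0
eef_pos: [0.5892, -0.2963, 0.1313]
tool_rot: [-0.092, 0.996, 0.0, -0.0]
ft_force: [0.7, 0.4, -0.2]
grip_width: 0.0246
grasp_force: 58.9
```

```bash
python3 - <<'E'
from h import *
go(.589,-.298,.0285,100.4)
E
```

```text
slide [ 0.05 -0.17 10.28] spin 0.1 | at [ 0.5892 -0.2963  0.1313] yaw 100.5 w 0.0246 j [-0.47  0.61  0.31  1.27  0.   -0.65] t 43.0
```

arm_command(
  slide=[
    [0,-0.2,3],
    [0,-0.2,6],
    [0,-0.2,8.5],
    [0,-0.2,9.7],
    [0,-0.2,10.2],
  ],
  spin=[0,0,0,0,0],
)

```text
clock: 43.62
eef_pos: [0.5895, -0.2987, 0.0287]
tool_rot: [-0.091, 0.996, 0.0, -0.0]
ft_force: [-0.2, 0.6, 0.2]
grip_width: 0.0249
grasp_force: 58.9
```

arm_command(
  slide=[
    [0,0,0.1],
    [0,0,0.1],
    [0,0,0.1],
    [0,0,0.1],
    [0,0,0.1],
  ],
  spin=[0,0,0,0,0],
)

```text
clock: 44.25
eef_pos: [0.5894, -0.2999, 0.0282]
tool_rot: [-0.091, 0.996, -0.0, 0.0]
ft_force: [-0.3, -0.1, -0.6]
grip_width: 0.0247
grasp_force: 58.9
```

arm_command(
  slide=[
    [0,0,0.1],
    [0,0,0.1],
    [0,0,0.1],
    [0,0,0.1],
    [0,0,0.1],
  ],
  spin=[0,0,0,0,0],
)

```text
clock: 44.88
eef_pos: [0.5894, -0.2998, 0.027]
tool_rot: [-0.091, 0.996, -0.0, 0.0]
ft_force: [-0.8, -1.0, 0.5]
grip_width: 0.0246
grasp_force: 58.9
```

arm_command(
  slide=[
    [0,0,0.1],
    [0,0,0.1],
    [0,0,0.1],
    [0,0,0.2],
    [0,0,0.2],
  ],
  spin=[0,0,0,0,0],
)

```text
clock: 45.5
eef_pos: [0.5895, -0.2999, 0.026]
tool_rot: [-0.091, 0.996, -0.0, 0.0]
ft_force: [-1.8, 1.3, 5.2]
grip_width: 0.0246
grasp_force: 59.4
```

arm_command(
  slide=[
    [0,0,0],
    [0,0,0],
    [0,0,0],
    [0,0,0],
    [0,0,0],
  ],
  spin=[0,0,0,0,0],
  jaw=5,
)

```text
clock: 46.12
eef_pos: [0.5894, -0.2998, 0.0248]
tool_rot: [-0.091, 0.996, 0.0, -0.0]
ft_force: [0.2, -0.3, 0.1]
grip_width: 0.0501
grasp_force: 0.0
```

arm_command(
  slide=[
    [0,0,-2],
    [0,0,-6],
    [0,0,-10],
    [0,0,-14],
    [0,0,-16],
  ],
  spin=[0,0,0,0,0],
)

```text
clock: 46.75
eef_pos: [0.5904, -0.3003, 0.1883]
tool_rot: [-0.091, 0.996, -0.001, 0.002]
ft_force: [0.0, 0.6, -0.8]
grip_width: 0.0497
grasp_force: 0.0
```

arm_command(
  slide=[
    [2,2,0],
    [6,4,0],
    [10,7,0],
    [14,10,0],
    [16,12,0],
  ],
  spin=[0,0,0,0,0],
)

```text
clock: 47.38
eef_pos: [0.408, -0.2096, 0.1851]
tool_rot: [-0.09, 0.996, 0.0, -0.0]
ft_force: [0.1, -0.9, 0.3]
grip_width: 0.0503
grasp_force: 0.0
```

```bash
python3 - <<'E'
from h import *
c=camera("top"); s=camera("scene"); cv2.imwrite("pics/tf.png",cv2.resize(c["pixels"][90:290,130:530,::-1],(800,400))); cv2.imwrite("pics/sf.png",s["pixels"][:,:,::-1])
P=cloud(c).reshape(-1,3); P=P[~np.isnan(P).any(1)]
for n,x,y,z in(("tube",.5626,.329,.123),("jar",.481,.3435,.067),("carton",.509,-.312,.037),("ring",.43,-.327,.055),("vial",.589,-.3,.061),("flask",.7,-.005,.105),("beaker",.697,.123,.07),("mortar",.582,.114,.042)):
    Q=P[(np.hypot(P[:,0]-x,P[:,1]-y)<.045)&(abs(P[:,2]-z)<.005)]
    if len(Q)>5: print(n,len(Q),np.round(cv2.minEnclosingCircle(Q[:,:2].astype(np.float32)*1000)[0],1),np.median(Q[:,2]).round(4))
E
```

```text
tube 143 [561.  327.8] 0.1225
jar 350 [479.9 343.5] 0.0663
carton 265 [ 512.1 -310.8] 0.0365
vial 72 [ 588.  -300.4] 0.0602
flask 106 [701.1  -4.7] 0.1045
beaker 82 [698.8 122.4] 0.0688
mortar 169 [581.7 114.4] 0.0408
```

View pics/tf.png

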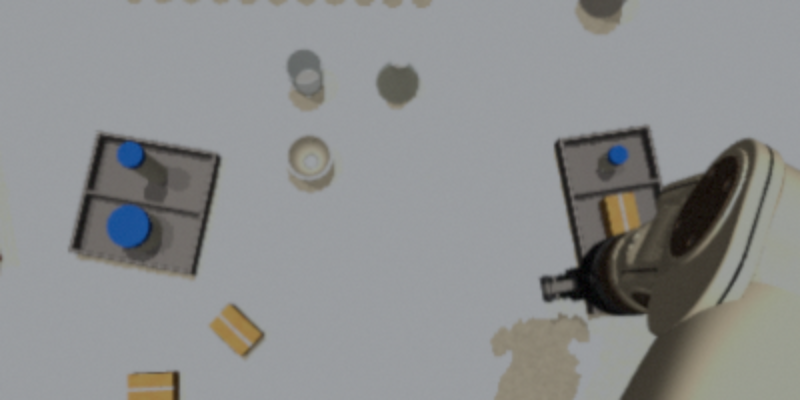

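View pics/sf.png

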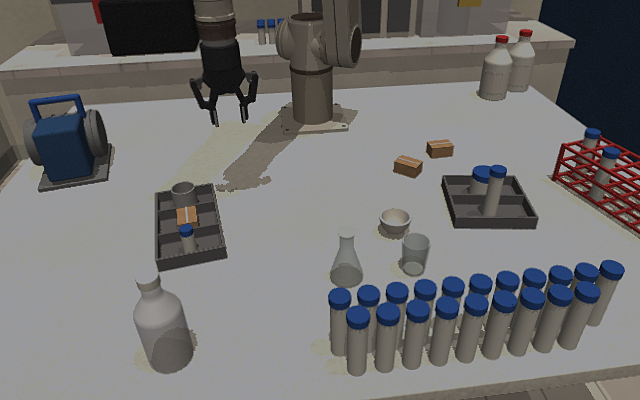

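All five things stand in their compartments: tube (494,192), jar (482,180), ring (183,192), carton (187,214) and vial (187,238) in the scene view. The bystanders haven't moved.

```bash
python3 -c "
from workcell import *
print(job_done())"
```

```text
the job is handed in; nothing more can be done
None
```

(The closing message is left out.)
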